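Sweep the brass blanks into the parts pen

TASK

Sweep the three loose brass discs along the bench with your closed fingers, one by one or together, until each lies flat and fully inside the three-walled wooden parts pen. Push them only: do not pick them up or lift them off the bench, and leave everything else on the bench standing where it is.

Things in the scene. Friction and masses are not known exactly. Their poses are not given: they have to be found in the camera images.
- pen: the parts pen: a fixed three-sided frame of pale wooden walls 22 tall, 12 thick, round a green patch of bare bench, no floor or sill. Inside 260 wide (own x) by 120 deep (own y). Origin on the bench amid the inside: open mouth at own y = -60, back wall at y = +60, side walls at x = -130 and 130. On the robot's left, mouth to the robot's right (world -y), yaw up to 0.3 rad
- blank_a_mid (a point): one of three alike loose round brass blanks, flat discs 40 across and 12 thick, about 110 g, lying flat on the bench to the right of the pen in front of its mouth; the point is the disc's centre, 6 above the bench, z along the disc's axis. It slides on the bench with ordinary friction
- blank_b_mid (a point): one of three alike loose round brass blanks, flat discs 40 across and 12 thick, about 110 g, lying flat on the bench to the right of the pen in front of its mouth; the point is the disc's centre, 6 above the bench, z along the disc's axis. It slides on the bench with ordinary friction
- blank_c_mid (a point): one of three alike loose round brass blanks, flat discs 40 across and 12 thick, about 110 g, lying flat on the bench to the right of the pen in front of its mouth; the point is the disc's centre, 6 above the bench, z along the disc's axis. It slides on the bench with ordinary friction
- cup: a plain steel beaker, 40 across, 40 tall, standing between the rows of blanks; origin at the centre of its underside; loose; a bystander, to be left alone
- punch: a dark steel doming punch standing upright, a squat 30 across, 42 tall, standing between the rows of blanks; origin at the centre of its underside; loose; a bystander, to be left alone
- teapot: a small bright teapot, body 86 across, 105 tall, spout and handle reaching 66 each way from its middle; origin at the centre of its underside; loose; a bystander, to be left alone
- mallet: a wooden mallet lying down: head 44 thick and 75 long along its own y, centred on the origin; handle 20 thick reaching 180 towards its own -x; origin on the bench under the head; loose; a bystander, to be left alone
- dapping_block: a grey steel cube, 50 on a side, with dark round marks on top; origin at the centre of its underside; loose; a bystander, to be left alone
- bowl: a small round aluminium bowl, 100 across, 40 tall; origin at the centre of its underside; loose; a bystander, to be left alone
- jar: an amber jar with a red lid, 60 across, 80 tall; origin at the centre of its underside; loose; a bystander, to be left alone

How it is judged:
At the end, for the whole second after the job is handed in: All three brass blanks lie flat on the bench (centre below 10 mm, tilt under 0.15 rad) between the pen's side walls and before its back wall, each wholly past the mouth line (2 mm of overhang allowed); every bystander is within 20 mm of its starting place (y of blank_a_mid in the frame of pen between -0.042 and 0.06 m and x of blank_a_mid in the frame of pen between -0.13 and 0.13 m and height (world z) of each of blank_a_mid, blank_b_mid, blank_c_mid below 0.01 m and angle between each of blank_a_mid, blank_b_mid, blank_c_mid's own z axis and vertical below 0.15 rad and y of blank_b_mid in the frame of pen between -0.042 and 0.06 m and x of blank_b_mid in the frame of pen between -0.13 and 0.13 m and y of blank_c_mid in the frame of pen between -0.042 and 0.06 m and x of blank_c_mid in the frame of pen between -0.13 and 0.13 m and distance of each of cup, punch, teapot, mallet, dapping_block, bowl, jar from where it was at the start of the episode below 0.02 m); the robot touches nothing.
It fails at once if a brass blank is lifted off the bench (its centre more than 20 mm up) (height (world z) of any of blank_a_mid, blank_b_mid, blank_c_mid above 0.02 m).
It fails at once if a bystander (beaker, punch, teapot, mallet, steel cube, bowl or jar) is moved more than 20 mm (distance of any of cup, punch, teapot, mallet, dapping_block, bowl, jar from where it was at the start of the episode above 0.02 m).
It fails at once if a standing bystander is tipped over (leans more than 0.5 rad) (angle between any of cup, punch, teapot, dapping_block, bowl, jar's own z axis and vertical above 0.5 rad).
It also fails if it takes over 72 s, if anything falls off the work surface, if the arm or the gripper's body presses on something with over 40 N, if the wrist force passes 120 N, or if a joint passes its speed limit or range.

ROBOT

A 6-joint arm with a two-finger parallel gripper is mounted at the origin on the work surface. World frame = base frame: x ahead of the robot, y to its left, z up, the work surface at z = 0. Lengths are in m, angles in rad, forces in N, time in s.
With the tool pointing down it reaches from about 0.375 to 0.975 m from the base axis. Payload 3.8 kg.
Tool frame: the origin (TCP) lies at the very end of the fingers, on their centre line; the grasp point (between the pads) lies 19 mm behind it (bot.pinch_z is the distance from the TCP to the grasp point, in m); x points along the fingers, y is the direction in which the jaws open and shut, and the axes are right-handed (so a half turn about x gives the same grasp; the last joint's range is limited). The gripper opens to 85 mm and grips with 20 to 120 N. Pads are 22 mm wide; open, the fingers measure 114 mm over their backs; the gripper's body (76 mm by 85 mm) begins 54 mm behind the grasp point. The pads swing forward as they close: fully open they stand 13 mm farther back than shut.
Start: joints at [1.221, 0.264, 1.604, -0, 1.274, -0.037], TCP at [0.208, 0.642, 0.231] pointing down, gripper open.
Joint ranges: [-2.63, 2.63], [-0.94, 2.18], [0.31, 2.57], [-1.31, 4.45], [0, 2.66], [-2.55, 2.55]. Speed limits (rad/s): [2.57, 2.57, 3.14, 3.14, 3.14, 3.14].

INTERFACE

Orientations are given as a rotation vector (axis times angle).
In Python, from workcell import monitor, imaging, finish_job, bot gives the robot as it stands.
- The arm moves only by the tool jog_arm, never from a script. Its argument "rows" is a list of rows, each a list of 7 numbers: the shift along the tool's x, y, z in m, then the turn, a rotation vector about the tool's x, y, z in rad, then the opening in per cent of the stroke, from 0 (shut) to 100 (fully open). A call has 1 to 20 rows; each row is the pose to reach, as a shift and turn from the pose measured when the call began, along the tool's axes at that moment; what a row does not reach only later rows make up. A row lasts 1/10 s, in which the tool goes at most 50 mm and 8.59 degrees, less where a joint would pass 70% of its speed; a pose out of reach is approached as far as the arm can. A call with a gripper value outside its range is refused whole. The fingers move at their own pace and stop on an object; "force" is the grip in N (left out, the last holds). Time passes only in rows, so rows that repeat a pose let the fingers close. It gives the time, the measured TCP pose, the force and the opening at its end, in the units of the state.
- monitor.read_state(): the state, without advancing time (a new reading comes with each control period).
- imaging.read_camera(name): name is "side" or "top"; returns the picture (480x640x3 uint8, blue, green, red); there is no depth.
- imaging.camera_params(name): a dict with "fx", "fy", "cx", "cy" (pixels), "T" (4x4, takes a point from camera to world coordinates). Camera axes: x right, y down, z forward; pixel columns grow to the right and rows downward; lengths in m; the calibration is good to about 2 mm. A picture is of the moment at which its call begins. camera_params takes no time and is no camera call.
- finish_job(): hands the job in, once; it reports no verdict.
The state is a dict: "time": time; "q": joint angles; "joint_vel": joint speeds; "joint_torque": joint torques, N m; "tool_pos": TCP position; "tcp_rot": TCP orientation; "wrist_force": force on the tool from outside, world axes, zero at the start; "torque": the same for the moment, N m; "width": opening from 0.0 (shut) to 1.0 (fully open).
Only numpy, scipy, OpenCV 4.12 (cv2) and the standard library are available. Lean on these libraries where they do the work, as an engineer would, in place of code of your own. Each camera call takes 0.05 s, during which the arm holds its last target. There are 200 camera calls.

## Working session

There is one attempt and no reset: what is moved stays moved. The work goes in short steps, Python scripts to look and compute and a tool call to move; the robot and the scene stay as the last step left them, time stands still between calls to the robot, and variables do not carry over. Pictures are saved under pics/ and viewed, about 8 in all and at most 12, crops included, and the job is handed in when it is done.

Besides the shell and the picture viewer there is one more tool, called after ">>>" as name(argument=value, ...), one argument or row to a line, values as JSON. jog_arm: Moves the arm, as the interface text tells. Its arguments: {"type":"object","properties":{"rows":{"type":"array","items":{"type":"array","items":{"type":"number"}}},"force":{"type":"number"}},"required":["rows"]}

```bash
mkdir -p pics; cat > h.py <<'E'
import numpy as np,cv2
from workcell import monitor,imaging,finish_job,bot
def shot(cam,name):
    im=imaging.read_camera(cam); cv2.imwrite(f'pics/{name}.png',im); return im
def ray(cam,u,v,z):
    p=imaging.camera_params(cam);T=np.array(p['T'])
    d=T[:3,:3]@np.array([(u-p['cx'])/p['fx'],(v-p['cy'])/p['fy'],1]);o=T[:3,3]
    return (o+d*(z-o[2])/d[2])
E
python3 - <<'E'
from h import *
shot('top','t0');shot('side','s0')
s=monitor.read_state();print(s)
for c in('top','side'):print(imaging.camera_params(c))
E
```

```text
{'time': 0.1, 'q': array([ 1.22111090e+00,  2.64662199e-01,  1.60525573e+00,  5.90589286e-06,
        1.27371685e+00, -3.68921986e-02]), 'joint_vel': array([-0.00091025, -0.00138924, -0.00259996,  0.00128537,  0.00089857,
       -0.00049093]), 'joint_torque': array([-5.32576796e-04, -5.16703534e+01, -3.68593633e+01, -8.99311431e-05,
        6.30950250e-03, -1.20989800e-06]), 'tool_pos': array([0.20747323, 0.64161575, 0.23008718]), 'tcp_rot': array([ 0.24392235,  1.5572179 , -0.24707938]), 'wrist_force': array([-0.25838267,  0.18364449, -0.049115  ]), 'torque': array([-0.01832477,  0.01321772, -0.01682353]), 'width': 0.9996643500097827}
{'fx': 549.0766536179592, 'fy': 549.0766536179592, 'cx': 316.5694409304392, 'cy': 235.89755452244694, 'T': array([[-0.02649857, -0.98541246,  0.16810746,  0.32454119],
       [-0.99958086,  0.02415812, -0.01595258,  0.06532068],
       [ 0.01165871, -0.16845972, -0.98563959,  1.46977222],
       [ 0.        ,  0.        ,  0.        ,  1.        ]])}
{'fx': 435.8133187639896, 'fy': 435.8133187639896, 'cx': 321.78046254518887, 'cy': 242.362807298929, 'T': array([[ 0.93132037, -0.24364166,  0.27070484,  0.33304903],
       [-0.36369974, -0.66115674,  0.65619682, -0.51107572],
       [ 0.01910145, -0.70958475, -0.70436115,  0.68901172],
       [ 0.        ,  0.        ,  0.        ,  1.        ]])}
```

View pics/t0.png

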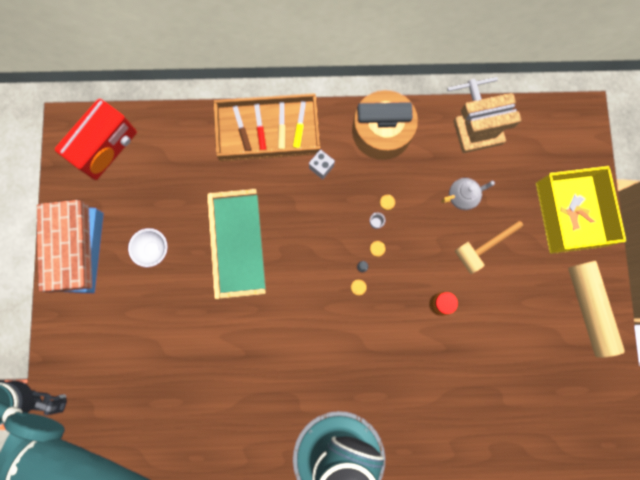

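View pics/s0.png

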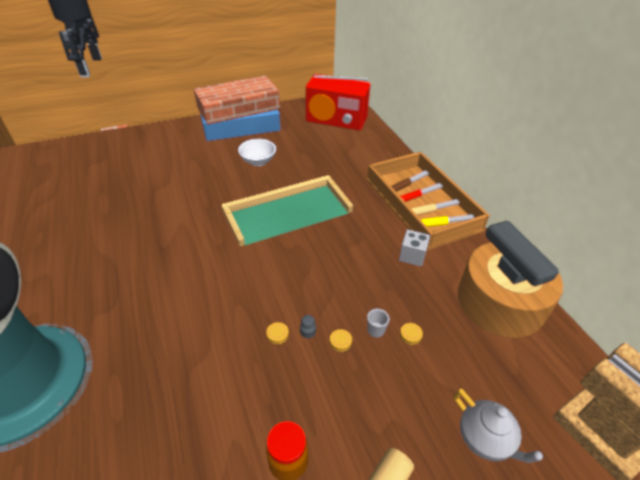

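The top view shows the discs at (388,202), (377,249) and (359,287). The cup is at (377,220), the punch at (363,267), and the green pen spans columns 210–265 and rows 190–297. Next I convert these to world coordinates.

```bash
python3 - <<'E'
from h import *
np.set_printoptions(precision=4,suppress=True)
im=cv2.imread('pics/t0.png');h=cv2.cvtColor(im,cv2.COLOR_BGR2HSV)
def blobs(lo,hi,box,z,mn=60):
    m=cv2.inRange(h,lo,hi);k=np.zeros_like(m);k[box[1]:box[3],box[0]:box[2]]=255;m&=k
    n,l,s,c=cv2.connectedComponentsWithStats(m)
    for i in range(1,n):
        if s[i,4]>mn: print(s[i],c[i],ray('top',*c[i],z)[:2])
    return m
print('disc');blobs((15,120,120),(30,255,255),(340,180,410,310),.012)
print('green');m=blobs((60,60,50),(95,255,255),(200,180,280,310),0)
c=max(cv2.findContours(m,0,2)[0],key=cv2.contourArea)
r=cv2.minAreaRect(c);B=cv2.boxPoints(r)
for b in B:print(b,ray('top',*b,0)[:2])
for n,u,v,z in [('cup',377,220,.04),('punch',363,267,.04),('cube',321,160,.05),('bowl',148,247,.04),('jar',445,303,.08),('mallet',470,257,.044),('teapot',466,193,.08)]:print(n,ray('top',u,v,z)[:2])
h=cv2.cvtColor(cv2.imread('pics/s0.png'),cv2.COLOR_BGR2HSV)
m=cv2.inRange(h,(15,120,120),(30,255,255));n,l,s,c=cv2.connectedComponentsWithStats(m)
for i in range(1,n):
    if s[i,4]>150 and 300<c[i][1]<360:print('side',c[i],ray('side',*c[i],.012)[:2])
for n,u,v,z in [('cup',377,314,.04),('punch',308,320,.042)]:print('s',n,ray('side',u,v,z)[:2])
cv2.imwrite('pics/crop.png',cv2.resize(im[170:320,200:410],None,fx=3.8,fy=3.8,interpolation=cv2.INTER_CUBIC))
E
```

```text
disc
[379 194  17  17 211] [387.109  201.8152] [ 0.6627 -0.1531]
[369 240  17  17 220] [377.3091 248.1682] [ 0.5357 -0.1205]
[350 279  17  17 219] [358.2146 286.9863] [ 0.433  -0.0651]
green
[ 214  195   51   97 4068] [238.7126 243.4307] [0.5597 0.2526]
[212.4198 198.564 ] [0.686  0.3242]
[256.4676 194.7885] [0.6938 0.2036]
[264.4465 287.876 ] [0.4379 0.1844]
[220.3987 291.6516] [0.4309 0.3017]
cup [ 0.6073 -0.1196]
punch [ 0.4828 -0.0772]
cube [0.7732 0.025 ]
bowl [0.5497 0.4851]
jar [ 0.382  -0.2765]
mallet [ 0.5016 -0.3591]
teapot [ 0.6656 -0.3503]
side [277.2412 332.5796] [ 0.4323 -0.0695]
side [411.2568 333.009 ] [ 0.6614 -0.1566]
side [340.4816 339.7451] [ 0.5343 -0.124 ]
side [629.0833 355.3879] [ 1.0018 -0.3344]
s cup [ 0.6095 -0.1135]
s punch [ 0.487  -0.0831]
```

View pics/crop.png

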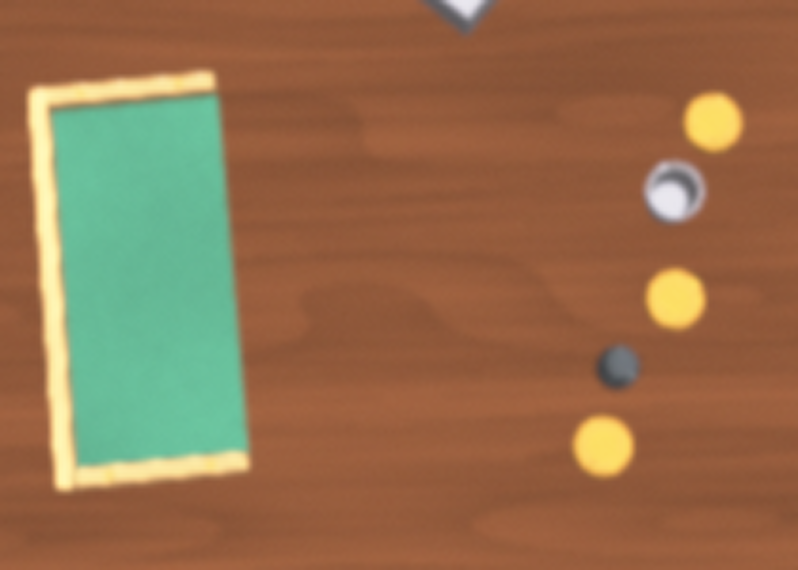

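Disc positions agree between the two views: (0.662,-0.155), (0.535,-0.122) and (0.433,-0.067). The pen centre is about (0.562,0.254) with yaw 0.075. I'll push each disc straight in with the flat, wider side of the shut fingers facing along the push.

```bash
cat >> h.py <<'E'
from scipy.spatial.transform import Rotation as Ro
def go(p,d,sgn=None):
    "shift+turn in tool axes to TCP p with tool z along +-d (down-pointing)"
    s=monitor.read_state();R=Ro.from_rotvec(s['tcp_rot']);best=None
    for k in (1,-1):
        z=k*np.array([d[0],d[1],0.])/np.hypot(*d[:2]);x=np.array([0,0,-1.]);y=np.cross(z,x)
        t=(R.inv()*Ro.from_matrix(np.c_[x,y,z])).as_rotvec()
        if best is None or abs(t[0])<abs(best[1][0]):best=(k,t)
    print('pos',s['tool_pos'].round(4),'F',s['wrist_force'].round(1),'t',s['time'],'shift',R.inv().apply(np.array(p)-s['tool_pos']).round(4),'turn',best[1].round(4),'zsign',best[0],'q',s['q'].round(2))
    return R
E
python3 - <<'E'
from h import *
R=go((.664,-.2,.15),(-.03,1));print(R.as_matrix().round(3))
E
```

```text
pos [0.2075 0.6416 0.2301] F [-0.3  0.2 -0. ] t 0.1 shift [ 0.0814 -0.6601  0.6934] turn [1.228e+00 1.200e-03 1.800e-03] zsign -1 q [ 1.22  0.26  1.61  0.    1.27 -0.04]
[[-0.001  0.308  0.951]
 [-0.002  0.951 -0.308]
 [-1.    -0.002 -0.   ]]
```

>>> jog_arm(
  rows=[
    [0,-0.66,0.693,1.228,0,0,0],
    [0,-0.66,0.693,1.228,0,0,0],
    [0,-0.66,0.693,1.228,0,0,0],
    [0,-0.66,0.693,1.228,0,0,0],
    [0,-0.66,0.693,1.228,0,0,0],
    [0,-0.66,0.693,1.228,0,0,0],
    [0,-0.66,0.693,1.228,0,0,0],
    [0,-0.66,0.693,1.228,0,0,0],
    [0,-0.66,0.693,1.228,0,0,0],
    [0,-0.66,0.693,1.228,0,0,0],
    [0,-0.66,0.693,1.228,0,0,0],
    [0,-0.66,0.693,1.228,0,0,0],
    [0,-0.66,0.693,1.228,0,0,0],
    [0,-0.66,0.693,1.228,0,0,0],
    [0,-0.66,0.693,1.228,0,0,0],
    [0,-0.66,0.693,1.228,0,0,0],
    [0,-0.66,0.693,1.228,0,0,0],
    [0,-0.66,0.693,1.228,0,0,0],
    [0,-0.66,0.693,1.228,0,0,0],
    [0,-0.66,0.693,1.228,0,0,0],
  ],
)

```text
time: 2.1
tool_pos: [0.665, -0.2048, 0.2299]
tcp_rot: [1.187, 1.22, -1.193]
wrist_force: [-0.1, 0.4, 0.4]
width: 0.002
```

```bash
python3 - <<'E'
from h import *
go((.664,-.2,.005),(-.03,1))
E
```

```text
pos [ 0.665  -0.2048  0.2299] F [-0.1  0.4  0.4] t 2.1 shift [ 0.2249 -0.0006 -0.0057] turn [-0.004   0.0036  0.0012] zsign -1 q [-0.33  0.3   1.56 -0.    1.28 -0.36]
```

>>> jog_arm(
  rows=[
    [0.05,0,-0.002,0,0,0,0],
    [0.1,0,-0.003,0,0,0,0],
    [0.15,0,-0.003,0,0,0,0],
    [0.19,0,-0.003,0,0,0,0],
    [0.21,0,-0.003,0,0,0,0],
    [0.22,0,-0.003,0,0,0,0],
    [0.225,0,-0.003,0,0,0,0],
    [0.225,0,-0.003,0,0,0,0],
  ],
)

```text
time: 2.9
tool_pos: [0.665, -0.2025, 0.0053]
tcp_rot: [1.187, 1.219, -1.192]
wrist_force: [-0.6, 0.3, -0.5]
width: 0.002
```

```bash
python3 - <<'E'
from h import *
go((.65,.234,.005),(-.03,1));im=shot('side','s1')
cv2.imwrite('pics/s1c.png',cv2.resize(im[220:400,240:480],None,fx=3,fy=3))
E
```

```text
pos [ 0.665  -0.2025  0.0053] F [-0.6  0.3 -0.5] t 2.9 shift [-0.0013 -0.0036 -0.4368] turn [-0.0039  0.0038  0.0006] zsign -1 q [-0.33  0.5   1.72 -0.    0.91 -0.35]
```

View pics/s1c.png

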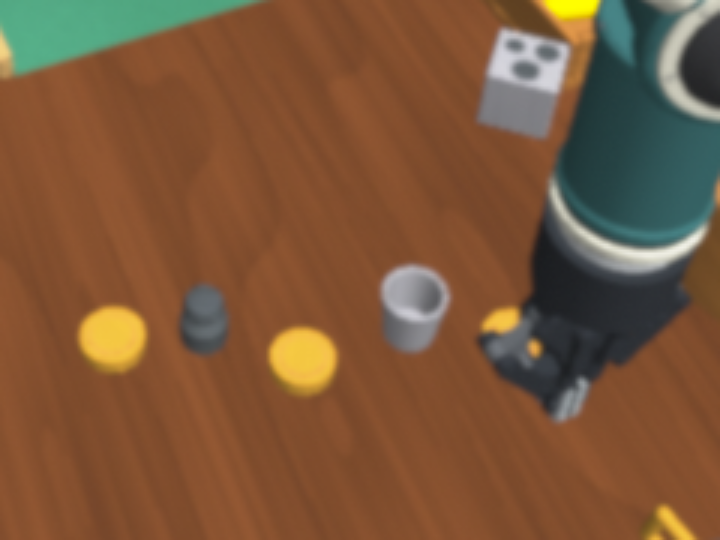

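>>> jog_arm(
  rows=[
    [0,0,-0.005,0,0,0,0],
    [0,0,-0.012,0,0,0,0],
    [0,0,-0.02,0,0,0,0],
    [0,0,-0.03,0,0,0,0],
    [0,0,-0.04,0,0,0,0],
    [0,0,-0.05,0,0,0,0],
    [0,0,-0.06,0,0,0,0],
    [0,0,-0.07,0,0,0,0],
    [0,0,-0.08,0,0,0,0],
    [0,0,-0.09,0,0,0,0],
    [0,0,-0.1,0,0,0,0],
    [0,0,-0.11,0,0,0,0],
    [0,0,-0.12,0,0,0,0],
    [0,0,-0.13,0,0,0,0],
    [0,0,-0.14,0,0,0,0],
    [0,0,-0.15,0,0,0,0],
    [0,0,-0.16,0,0,0,0],
    [0,0,-0.17,0,0,0,0],
    [0,0,-0.175,0,0,0,0],
    [0,0,-0.178,0,0,0,0],
  ],
)

```text
time: 4.95
tool_pos: [0.661, -0.0242, 0.0055]
tcp_rot: [1.187, 1.218, -1.191]
wrist_force: [-0.4, -2.3, 0.7]
width: 0.0
```

```bash
python3 - <<'E'
from h import *
go((.65,.234,.005),(-.03,1));im=shot('side','s2');im2=shot('top','t2')
cv2.imwrite('pics/s2c.png',np.vstack([cv2.resize(im[200:380,240:500],(780,300)),cv2.resize(im2[150:310,200:410],(780,300))]))
for c,i in(('side',im),('top',im2)):
    m=cv2.inRange(cv2.cvtColor(i,cv2.COLOR_BGR2HSV),(15,120,120),(30,255,255));n,l,s,k=cv2.connectedComponentsWithStats(m)
    for j in range(1,n):
        w=ray(c,*k[j],.012)
        if 60<s[j,4]<1000 and .3<w[0]<.75 and -.2<w[1]<.35:print(c,s[j],w[:2].round(4))
E
```

```text
pos [ 0.661  -0.0242  0.0055] F [-0.4 -2.3  0.7] t 4.95 shift [-0.0007 -0.0041 -0.2584] turn [-0.0033  0.0044 -0.0007] zsign -1 q [-0.07  0.45  1.81 -0.01  0.88 -0.1 ]
side [360 271  12  12  84] [ 0.6416 -0.0046]
side [266 321  24  24 453] [ 0.4323 -0.0696]
side [329 328  24  25 467] [ 0.5341 -0.1242]
top [378 241   8  16  89] [ 0.5365 -0.1317]
```

View pics/s2c.png

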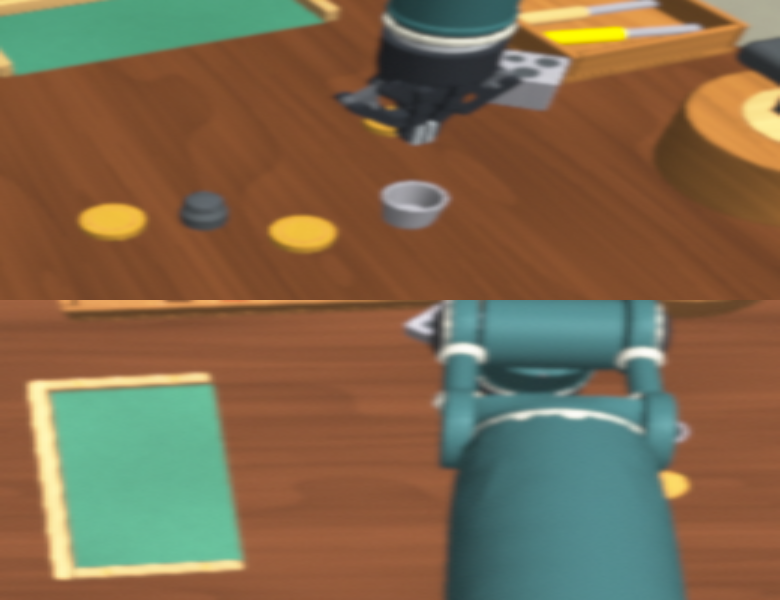

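```bash
python3 - <<'E'
from h import *
from scipy.optimize import fsolve
p=imaging.camera_params('side');Ti=np.linalg.inv(p['T']);a=np.linspace(0,6.283,90)
def tl(c):
    w=np.c_[c[0]+.02*np.cos(a),c[1]+.02*np.sin(a),0*a+.012,0*a+1]@Ti.T
    return np.array([(w[:,0]/w[:,2]*p['fx']+p['cx']).min(),(w[:,1]/w[:,2]*p['fy']+p['cy']).min()])
for tgt in [(266,321),(329,328),(360,271)]:print(tgt,fsolve(lambda c:tl(c)-np.array(tgt),[.6,0]))
im=cv2.imread('pics/s2.png')[262:292,350:395];cv2.imwrite('pics/z.png',cv2.resize(im,None,fx=14,fy=14,interpolation=cv2.INTER_NEAREST))
E
```

```text
(266, 321) [ 0.43345021 -0.06423857]
(329, 328) [ 0.5355167  -0.11908017]
(360, 271) [ 0.6473197  -0.01144122]
```

View pics/z.png

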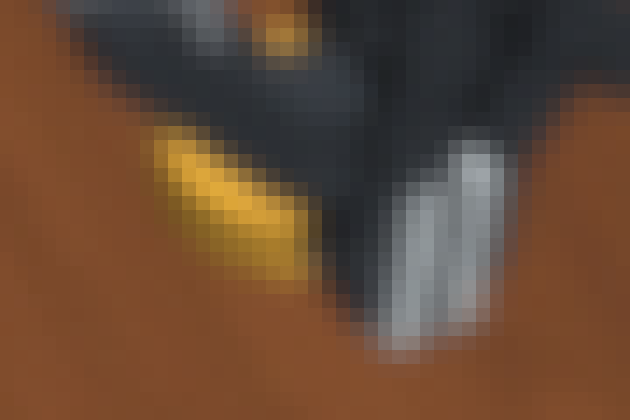

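```bash
python3 - <<'E'
from h import *
p=imaging.camera_params('side');Ti=np.linalg.inv(p['T']);a=np.linspace(0,6.283,90)
def pr(x,y,z):
    w=np.c_[x,y,z,0*x+1]@Ti.T;return w[:,0]/w[:,2]*p['fx']+p['cx'],w[:,1]/w[:,2]*p['fy']+p['cy']
for y in(-.003,.002,.007):
  for x in (.64,.65,.66):
    u,v=pr(x+.02*np.cos(a),y+.02*np.sin(a),0*a+.012);u0,v0=pr(x+.02*np.cos(a),y+.02*np.sin(a),0*a)
    i=np.argmin(abs(u0-368)+1e3*(v0<np.median(v0)));print(y,x,'left',u.min().round(1),'top',v.min().round(1),'bottom',v0.max().round(1),'edge row at u368',v0[i].round(1))
print(pr(*[np.array([t]) for t in(.661,-.0242,.005)]))
E
```

```text
-0.003 0.64 left 355.0 top 269.1 bottom 287.7 edge row at u368 287.3
-0.003 0.65 left 359.5 top 267.8 bottom 286.3 edge row at u368 286.2
-0.003 0.66 left 363.9 top 266.6 bottom 285.0 edge row at u368 283.7
0.002 0.64 left 354.0 top 267.4 bottom 285.9 edge row at u368 285.2
0.002 0.65 left 358.4 top 266.1 bottom 284.6 edge row at u368 284.6
0.002 0.66 left 362.8 top 264.9 bottom 283.3 edge row at u368 282.2
0.007 0.64 left 353.0 top 265.7 bottom 284.1 edge row at u368 282.9
0.007 0.65 left 357.4 top 264.5 bottom 282.8 edge row at u368 282.8
0.007 0.66 left 361.8 top 263.3 bottom 281.5 edge row at u368 280.9
(array([378.22957088]), array([283.27803341]))
```

>>> jog_arm(
  rows=[
    [0,0,-0.01,0,0,0,0],
    [0,0,-0.024,0,0,0,0],
    [0,-0.001,-0.038,0,0,0,0],
    [0,-0.001,-0.053,0,0,0,0],
    [0,-0.001,-0.068,0,0,0,0],
    [0,-0.001,-0.083,0,0,0,0],
    [0,-0.001,-0.098,0,0,0,0],
    [0,-0.002,-0.113,0,0,0,0],
    [0,-0.002,-0.128,0,0,0,0],
    [0,-0.002,-0.143,0,0,0,0],
    [0,-0.002,-0.158,0,0,0,0],
    [0,-0.003,-0.173,0,0,0,0],
    [0,-0.003,-0.188,0,0,0,0],
    [0,-0.003,-0.203,0,0,0,0],
    [0,-0.003,-0.218,0,0,0,0],
    [0,-0.004,-0.23,0,0,0,0],
    [0,-0.004,-0.24,0,0,0,0],
    [0,-0.004,-0.247,0,0,0,0],
    [0,-0.004,-0.252,0,0,0,0],
    [0,-0.004,-0.254,0,0,0,0],
  ],
)

```text
time: 7.05
tool_pos: [0.6501, 0.23, 0.0042]
tcp_rot: [1.187, 1.219, -1.191]
wrist_force: [-0.7, -2.3, 1.9]
width: -0.001
```

>>> jog_arm(
  rows=[
    [0,0,0.02,0,0,0,0],
    [-0.03,0,0.03,0,0,0,0],
    [-0.08,0,0.05,0,0,0,0],
    [-0.13,0,0.08,0,0,0,0],
    [-0.16,0,0.12,0,0,0,0],
    [-0.16,0,0.16,0,0,0,0],
  ],
)

```text
time: 7.65
tool_pos: [0.6573, 0.0697, 0.1709]
tcp_rot: [1.191, 1.213, -1.183]
wrist_force: [0.8, -1.4, -0.3]
width: 0.004
```

```bash
cat >> h.py <<'E'
def discs(i,c):
    m=cv2.inRange(cv2.cvtColor(i,cv2.COLOR_BGR2HSV),(15,120,120),(30,255,255));n,l,s,k=cv2.connectedComponentsWithStats(m)
    for j in range(1,n):
        w=ray(c,*k[j],.012)
        if 40<s[j,4]<1000 and .3<w[0]<.75 and -.25<w[1]<.35:
            d=w[:2]-[.5615,.254];print(c,s[j],w[:2].round(4),'pen',[round(d@[.997,.075],3),round(d@[-.075,.997],3)])
E
python3 - <<'E'
from h import *
for c in('side','top'):discs(shot(c,c[0]+'3'),c)
go((.532,-.168,.15),(.06,1))
E
```

```text
side [314 194  16  13 169] [0.647  0.2565] pen [np.float64(0.085), np.float64(-0.004)]
side [266 321  24  24 453] [ 0.4323 -0.0696] pen [np.float64(-0.153), np.float64(-0.313)]
side [329 328  24  25 466] [ 0.5342 -0.1241] pen [np.float64(-0.056), np.float64(-0.375)]
top [228 204  14  14 158] [0.6488 0.2619] pen [np.float64(0.088), np.float64(0.001)]
top [370 240  16  17 219] [ 0.5358 -0.1207] pen [np.float64(-0.054), np.float64(-0.372)]
top [354 279  13  17 180] [ 0.4334 -0.0686] pen [np.float64(-0.152), np.float64(-0.312)]
pos [0.6559 0.064  0.1681] F [-0.3  0.7 -0.5] t 7.75 shift [ 0.0187 -0.1288  0.2292] turn [ 0.0807  0.0058 -0.0056] zsign -1 q [ 0.06  0.27  1.71 -0.01  1.15  0.04]
```

Disc 1 is in at pen (0.087, 0.00). Disc 2 is next.

>>> jog_arm(
  rows=[
    [0,-0.129,0.229,0.081,0.006,-0.006,0],
    [0,-0.129,0.229,0.081,0.006,-0.006,0],
    [0,-0.129,0.229,0.081,0.006,-0.006,0],
    [0,-0.129,0.229,0.081,0.006,-0.006,0],
    [0,-0.129,0.229,0.081,0.006,-0.006,0],
    [0,-0.129,0.229,0.081,0.006,-0.006,0],
    [0,-0.129,0.229,0.081,0.006,-0.006,0],
    [0,-0.129,0.229,0.081,0.006,-0.006,0],
    [0.05,-0.129,0.229,0.081,0.006,-0.006,0],
    [0.1,-0.129,0.229,0.081,0.006,-0.006,0],
    [0.14,-0.129,0.229,0.081,0.006,-0.006,0],
    [0.155,-0.129,0.229,0.081,0.006,-0.006,0],
    [0.162,-0.129,0.229,0.081,0.006,-0.006,0],
    [0.163,-0.129,0.229,0.081,0.006,-0.006,0],
    [0.163,-0.129,0.229,0.081,0.006,-0.006,0],
  ],
)

```text
time: 9.25
tool_pos: [0.5346, -0.169, 0.0077]
tcp_rot: [1.254, 1.178, -1.251]
wrist_force: [0.6, 0.5, 0.3]
width: -0.001
```

```bash
python3 - <<'E'
from h import *
go((.556,.226,.005),(.06,1))
E
```

```text
pos [ 0.5346 -0.169   0.0077] F [0.6 0.5 0.3] t 9.25 shift [ 0.0024 -0.0022 -0.3955] turn [ 0.0002  0.0007 -0.003 ] zsign -1 q [-0.35  0.29  2.03  0.    0.82 -0.29]
```

>>> jog_arm(
  rows=[
    [0.002,-0.001,-0.006,0,0,0,0],
    [0.002,-0.001,-0.014,0,0,0,0],
    [0.002,-0.002,-0.024,0,0,0,0],
    [0.002,-0.002,-0.034,0,0,0,0],
    [0.002,-0.002,-0.044,0,0,0,0],
    [0.002,-0.002,-0.054,0,0,0,0],
    [0.002,-0.002,-0.064,0,0,0,0],
    [0.002,-0.002,-0.075,0,0,0,0],
    [0.002,-0.002,-0.086,0,0,0,0],
    [0.002,-0.002,-0.097,0,0,0,0],
    [0.002,-0.002,-0.108,0,0,0,0],
    [0.002,-0.002,-0.119,0,0,0,0],
    [0.002,-0.002,-0.13,0,0,0,0],
    [0.002,-0.002,-0.141,0,0,0,0],
    [0.002,-0.002,-0.152,0,0,0,0],
    [0.002,-0.002,-0.163,0,0,0,0],
    [0.002,-0.002,-0.174,0,0,0,0],
    [0.002,-0.002,-0.182,0,0,0,0],
    [0.002,-0.002,-0.187,0,0,0,0],
    [0.002,-0.002,-0.189,0,0,0,0],
  ],
)

```text
time: 11.25
tool_pos: [0.5438, 0.0204, 0.0054]
tcp_rot: [1.253, 1.178, -1.251]
wrist_force: [-0.7, -0.1, 1.5]
width: 0.001
```

```bash
python3 - <<'E'
from h import *
for c in('side','top'):discs(shot(c,c[0]+'4'),c)
go((.556,.226,.005),(.06,1))
a=cv2.imread('pics/s4.png');cv2.imwrite('pics/s4c.png',cv2.resize(a[180:360,200:440],None,fx=3,fy=3))
E
```

```text
side [221 184  74  62 703] [0.4805 0.2926] pen [np.float64(-0.078), np.float64(0.045)]
side [340 189  13  24 139] [0.7012 0.2327] pen [np.float64(0.138), np.float64(-0.032)]
side [266 321  24  24 452] [ 0.4323 -0.0696] pen [np.float64(-0.153), np.float64(-0.313)]
top [228 204  14  14 159] [0.6487 0.262 ] pen [np.float64(0.087), np.float64(0.001)]
top [311 244   8  11  51] [0.5339 0.0513] pen [np.float64(-0.043), np.float64(-0.2)]
pos [0.5437 0.0202 0.0054] F [0.5 0.7 0. ] t 11.35 shift [ 0.0003  0.     -0.2062] turn [ 0.0003  0.0005 -0.0026] zsign -1 q [-0.01  0.27  2.07 -0.    0.8   0.05]
```

View pics/s4c.png

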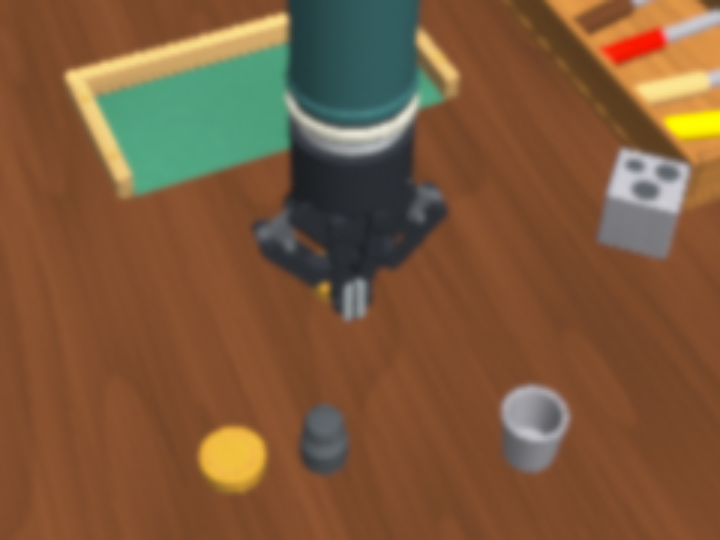

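```bash
python3 - <<'E'
from h import *
m=cv2.inRange(cv2.cvtColor(cv2.imread('pics/t4.png'),cv2.COLOR_BGR2HSV),(12,110,90),(32,255,255))[238:262,304:330]
for r,row in enumerate(m):print(238+r,''.join('#' if v else '.' for v in row))
m=cv2.inRange(cv2.cvtColor(cv2.imread('pics/s4.png'),cv2.COLOR_BGR2HSV),(12,150,110),(32,255,255))[262:290,295:325]
for r,row in enumerate(m):print(262+r,''.join('#' if v else '.' for v in row))
E
```

```text
238 ..........................
239 ..........................
240 ..........................
241 ..........................
242 ..........................
243 .......#..................
244 .......##.................
245 .......##.................
246 ......####................
247 ......####................
248 ......#####...............
249 ......######..............
250 ......#######.............
251 ......########............
252 .......########...........
253 .......########...........
254 .......#######............
255 .......######.............
256 ..........................
257 ..........................
258 ..........................
259 ..........................
260 ..........................
261 ..........................
262 ..............................
263 ..............................
264 ..............................
265 ..............................
266 ..............................
267 ..............................
268 ..............................
269 ..............................
270 ..............................
271 ..............................
272 ..............................
273 #.............................
274 ..##.........#................
275 ##.........####...............
276 #...####..#####...............
277 ....###########...............
278 ..#..##########...............
279 ......#########...............
280 .........######...............
281 ....#....#.####...............
282 .##.#.....####................
283 ..#.#...##.#.................#
284 ...##.........#...............
285 .#.....###.#.##...............
286 ######.###.#..##..............
287 .#...####.#....##.............
288 .##.#.####.....#####......##.#
289 #.#.#.###......####.#.##...#.#
```

Both masks put the disc about 9 mm to the −x side of the finger centre line. I'll back off, re-centre behind it and continue.

>>> jog_arm(
  rows=[
    [0,0,0.01,0,0,0,0],
    [0,-0.004,0.016,-0.03,0,0,0],
    [0,-0.009,0.016,-0.03,0,0,0],
    [0,-0.009,0.01,-0.03,0,0,0],
    [0,-0.009,0.0,-0.03,0,0,0],
    [0,-0.01,-0.01,-0.03,0,0,0],
    [0,-0.01,-0.022,-0.03,0,0,0],
    [0,-0.01,-0.034,-0.03,0,0,0],
    [0,-0.011,-0.046,-0.03,0,0,0],
    [0,-0.011,-0.058,-0.03,0,0,0],
    [0,-0.011,-0.07,-0.03,0,0,0],
    [0,-0.012,-0.082,-0.03,0,0,0],
    [0,-0.012,-0.094,-0.03,0,0,0],
    [0,-0.013,-0.106,-0.03,0,0,0],
    [0,-0.013,-0.118,-0.03,0,0,0],
    [0,-0.013,-0.128,-0.03,0,0,0],
    [0,-0.014,-0.136,-0.03,0,0,0],
    [0,-0.014,-0.142,-0.03,0,0,0],
    [0,-0.014,-0.146,-0.03,0,0,0],
    [0,-0.014,-0.148,-0.03,0,0,0],
  ],
)

```text
time: 13.35
tool_pos: [0.5385, 0.1691, 0.0052]
tcp_rot: [1.231, 1.193, -1.229]
wrist_force: [-0.3, -0.1, 0.5]
width: -0.002
```

```bash
cat >> h.py <<'E'
def dump(i,u0,u1,v0,v1):
    m=cv2.inRange(cv2.cvtColor(i,cv2.COLOR_BGR2HSV),(12,110,90),(32,255,255))[v0:v1,u0:u1]
    for r,row in enumerate(m):print(v0+r,''.join('#' if v else '.' for v in row))
def pix(cam,p):
    q=imaging.camera_params(cam);w=np.linalg.inv(q['T'])@np.r_[p,1];return w[0]/w[2]*q['fx']+q['cx'],w[1]/w[2]*q['fy']+q['cy']
E
python3 - <<'E'
from h import *
i=shot('top','t5');discs(i,'top')
R=go((.541,.226,.005),(.03,1))
p=monitor.read_state()['tool_pos'];u,v=pix('top',[p[0],p[1]+.03,.012]);print('expected disc px',u,v)
u,v=int(u),int(v);dump(i,u-14,u+14,v-14,v+14)
E
```

```text
top [228 204  14  10 108] [0.654  0.2628] pen [np.float64(0.093), np.float64(0.002)]
top [290 235   6  11  41] [0.5636 0.1063] pen [np.float64(-0.009), np.float64(-0.147)]
top [350 279  17  17 220] [ 0.4329 -0.065 ] pen [np.float64(-0.152), np.float64(-0.308)]
pos [0.5385 0.1691 0.0052] F [ 0.2 -0.7  1.2] t 13.4 shift [ 0.0002  0.0008 -0.0569] turn [ 0.0005  0.0004 -0.0025] zsign -1 q [ 0.26  0.3   2.02 -0.    0.82  0.29]
expected disc px 258.1665136488888 250.0580950620515
236 ............................
237 ............................
238 ............................
239 ............................
240 ............................
241 ............................
242 ............................
243 ............................
244 ............................
245 ............................
246 ............................
247 ............................
248 ............................
249 ............................
250 ............................
251 ............................
252 ............................
253 ............................
254 ............................
255 ............................
256 ............................
257 ............................
258 ............................
259 ............................
260 ............................
261 ............................
262 ............................
263 ............................
```

The disc slipped off to the side. I'll lift clear and measure again.

>>> jog_arm(
  rows=[
    [-0.05,0,0,0,0,0,0],
    [-0.1,0,0,0,0,0,0],
    [-0.15,0,0,0,0,0,0],
    [-0.18,0.05,0,0,0,0,0],
    [-0.18,0.1,0.0,0,0,0,0],
    [-0.18,0.13,0.05,0,0,0,0],
    [-0.18,0.13,0.1,0,0,0,0],
    [-0.18,0.13,0.15,0,0,0,0],
    [-0.18,0.13,0.2,0,0,0,0],
    [-0.18,0.13,0.25,0,0,0,0],
    [-0.18,0.13,0.3,0,0,0,0],
    [-0.18,0.13,0.3,0,0,0,0],
  ],
)

```text
time: 14.6
tool_pos: [0.6584, -0.1404, 0.1855]
tcp_rot: [1.234, 1.189, -1.234]
wrist_force: [0.3, 1.2, 0.5]
width: -0.002
```

```bash
python3 - <<'E'
from h import *
i=shot('top','t6');discs(i,'top');a=shot('side','s6');discs(a,'side')
go((.55,.04,.15),(.0,1))
E
```

```text
top [228 204  14  14 159] [0.6487 0.262 ] pen [np.float64(0.087), np.float64(0.001)]
top [279 233  17  17 217] [0.561  0.1216] pen [np.float64(-0.01), np.float64(-0.132)]
top [350 279  17  17 219] [ 0.4328 -0.065 ] pen [np.float64(-0.152), np.float64(-0.308)]
side [314 194  16  13 168] [0.647  0.2566] pen [np.float64(0.085), np.float64(-0.004)]
side [298 238  20  19 300] [0.559  0.1165] pen [np.float64(-0.013), np.float64(-0.137)]
side [266 321  24  24 454] [ 0.4324 -0.0695] pen [np.float64(-0.153), np.float64(-0.313)]
pos [ 0.6587 -0.137   0.1854] F [ 0.9  1.3 -0.1] t 14.7 shift [ 0.0351 -0.1147 -0.1733] turn [-0.0336  0.0004 -0.0022] zsign -1 q [-0.24  0.29  1.66  0.    1.19 -0.21]
```

>>> jog_arm(
  rows=[
    [0,-0.106,-0.205,-0.034,0,-0.002,0],
    [0,-0.106,-0.205,-0.034,0,-0.002,0],
    [0,-0.106,-0.205,-0.034,0,-0.002,0],
    [0,-0.106,-0.205,-0.034,0,-0.002,0],
    [0,-0.106,-0.205,-0.034,0,-0.002,0],
    [0,-0.106,-0.205,-0.034,0,-0.002,0],
    [0,-0.106,-0.205,-0.034,0,-0.002,0],
    [0.05,-0.106,-0.205,-0.034,0,-0.002,0],
    [0.1,-0.106,-0.205,-0.034,0,-0.002,0],
    [0.14,-0.106,-0.205,-0.034,0,-0.002,0],
    [0.165,-0.106,-0.205,-0.034,0,-0.002,0],
    [0.178,-0.106,-0.205,-0.034,0,-0.002,0],
    [0.18,-0.106,-0.205,-0.034,0,-0.002,0],
    [0.18,-0.106,-0.205,-0.034,0,-0.002,0],
  ],
)

```text
time: 16.1
tool_pos: [0.5611, 0.0711, 0.0058]
tcp_rot: [1.21, 1.208, -1.209]
wrist_force: [0.4, -0.1, 1.2]
width: 0.002
```

```bash
python3 - <<'E'
from h import *
go((.56,.228,.005),(.0,1))
E
```

```text
pos [0.5611 0.0711 0.0058] F [ 0.4 -0.1  1.2] t 16.1 shift [ 0.0007 -0.0012 -0.1569] turn [-0.0002  0.0003 -0.0013] zsign -1 q [ 0.08  0.3   2.02 -0.    0.82  0.08]
```

>>> jog_arm(
  rows=[
    [0,-0.001,-0.005,0,0,0,0],
    [0,-0.001,-0.011,0,0,0,0],
    [0,-0.001,-0.017,0,0,0,0],
    [0,-0.001,-0.024,0,0,0,0],
    [0,-0.001,-0.032,0,0,0,0],
    [0,-0.001,-0.041,0,0,0,0],
    [0,-0.001,-0.05,0,0,0,0],
    [0,-0.001,-0.06,0,0,0,0],
    [0,-0.001,-0.07,0,0,0,0],
    [0,-0.001,-0.08,0,0,0,0],
    [0,-0.001,-0.09,0,0,0,0],
    [0,-0.001,-0.1,0,0,0,0],
    [0,-0.001,-0.11,0,0,0,0],
    [0,-0.001,-0.12,0,0,0,0],
    [0,-0.001,-0.13,0,0,0,0],
    [0,-0.001,-0.138,0,0,0,0],
    [0,-0.001,-0.146,0,0,0,0],
    [0,-0.001,-0.152,0,0,0,0],
    [0,-0.001,-0.156,0,0,0,0],
    [0,-0.001,-0.158,0,0,0,0],
  ],
)

```text
time: 18.1
tool_pos: [0.5601, 0.2294, 0.0057]
tcp_rot: [1.209, 1.208, -1.208]
wrist_force: [0.4, -1.4, 0.9]
width: 0.0
```

>>> jog_arm(
  rows=[
    [0,0,0.02,0,0,0,0],
    [-0.03,0,0.03,0,0,0,0],
    [-0.08,0,0.05,0,0,0,0],
    [-0.13,0,0.08,0,0,0,0],
    [-0.16,0,0.12,0,0,0,0],
    [-0.16,0,0.17,0,0,0,0],
    [-0.16,0,0.22,0,0,0,0],
  ],
)

```text
time: 18.8
tool_pos: [0.5616, 0.0174, 0.1686]
tcp_rot: [1.212, 1.205, -1.203]
wrist_force: [1.1, -0.0, -0.8]
width: 0.002
```

```bash
python3 - <<'E'
from h import *
i=shot('top','t7');discs(i,'top');a=shot('side','s7');discs(a,'side')
go((.427,-.111,.16),(.12,1))
E
```

```text
top [228 204  14  14 156] [0.6488 0.2619] pen [np.float64(0.088), np.float64(0.001)]
top [228 236  15  15 166] [0.5601 0.261 ] pen [np.float64(-0.001), np.float64(0.007)]
side [221 182  81  64 706] [0.4811 0.2934] pen [np.float64(-0.077), np.float64(0.045)]
side [280 202  16  14 183] [0.5583 0.2558] pen [np.float64(-0.003), np.float64(0.002)]
side [347 202   6  11  43] [0.7007 0.2071] pen [np.float64(0.135), np.float64(-0.057)]
side [265 321  25  24 455] [ 0.4323 -0.0695] pen [np.float64(-0.153), np.float64(-0.313)]
pos [0.5602 0.0132 0.1666] F [ 0.2 -0.  -0.5] t 18.9 shift [ 0.0065 -0.1325  0.125 ] turn [ 0.1137  0.0021 -0.0032] zsign -1 q [-0.02  0.1   1.92 -0.    1.12 -0.01]
```

Disc 2 is in at pen (0.00, 0.005). Disc 3 is next, in two stages.

>>> jog_arm(
  rows=[
    [0,-0.133,0.125,0.114,0.002,-0.003,0],
    [0,-0.133,0.125,0.114,0.002,-0.003,0],
    [0,-0.133,0.125,0.114,0.002,-0.003,0],
    [0,-0.133,0.125,0.114,0.002,-0.003,0],
    [0,-0.133,0.125,0.114,0.002,-0.003,0],
    [0,-0.133,0.125,0.114,0.002,-0.003,0],
    [0,-0.133,0.125,0.114,0.002,-0.003,0],
    [0.05,-0.133,0.125,0.114,0.002,-0.003,0],
    [0.1,-0.133,0.125,0.114,0.002,-0.003,0],
    [0.14,-0.133,0.125,0.114,0.002,-0.003,0],
    [0.155,-0.133,0.125,0.114,0.002,-0.003,0],
    [0.161,-0.133,0.125,0.114,0.002,-0.003,0],
    [0.162,-0.133,0.125,0.114,0.002,-0.003,0],
    [0.162,-0.133,0.125,0.114,0.002,-0.003,0],
  ],
)

```text
time: 20.3
tool_pos: [0.4286, -0.1113, 0.0054]
tcp_rot: [1.297, 1.149, -1.295]
wrist_force: [0.5, 0.3, -0.2]
width: 0.002
```

```bash
python3 - <<'E'
from h import *
go((.449,.069,.005),(.12,1))
go((.4273,-.112,.005),(.12,1))
E
```

```text
pos [ 0.4286 -0.1113  0.0054] F [ 0.5  0.3 -0.2] t 20.3 shift [ 0.0003 -0.0011 -0.1814] turn [ 0.0007  0.0004 -0.0021] zsign -1 q [-0.31  0.1   2.28  0.    0.77 -0.19]
pos [ 0.4286 -0.1113  0.0054] F [ 0.5  0.3 -0.2] t 20.3 shift [ 0.0004 -0.0012  0.0009] turn [ 0.0007  0.0004 -0.0021] zsign -1 q [-0.31  0.1   2.28  0.    0.77 -0.19]
```

>>> jog_arm(
  rows=[
    [0,-0.001,-0.005,0,0,0,0],
    [0,-0.001,-0.011,0,0,0,0],
    [0,-0.001,-0.017,0,0,0,0],
    [0,-0.001,-0.024,0,0,0,0],
    [0,-0.001,-0.032,0,0,0,0],
    [0,-0.001,-0.041,0,0,0,0],
    [0,-0.001,-0.05,0,0,0,0],
    [0,-0.001,-0.06,0,0,0,0],
    [0,-0.001,-0.07,0,0,0,0],
    [0,-0.001,-0.08,0,0,0,0],
    [0,-0.001,-0.09,0,0,0,0],
    [0,-0.001,-0.1,0,0,0,0],
    [0,-0.001,-0.11,0,0,0,0],
    [0,-0.001,-0.12,0,0,0,0],
    [0,-0.001,-0.13,0,0,0,0],
    [0,-0.001,-0.14,0,0,0,0],
    [0,-0.001,-0.15,0,0,0,0],
    [0,-0.001,-0.157,0,0,0,0],
    [0,-0.001,-0.162,0,0,0,0],
    [0,-0.001,-0.164,0,0,0,0],
  ],
)

```text
time: 22.3
tool_pos: [0.447, 0.0522, 0.0052]
tcp_rot: [1.296, 1.149, -1.294]
wrist_force: [-0.5, -1.0, 1.6]
width: -0.002
```

>>> jog_arm(
  rows=[
    [0,0,0.015,0,0,0,0],
    [-0.04,0,0.02,0,0,0,0],
    [-0.09,0,0.03,0,0,0,0],
    [-0.14,0,0.05,0,0,0,0],
    [-0.16,0.0,0.1,0,0,0,0],
    [-0.16,0.0,0.15,0,0,0,0],
    [-0.16,0.0,0.2,0,0,0,0],
  ],
)

```text
time: 23.0
tool_pos: [0.4247, -0.1413, 0.1673]
tcp_rot: [1.297, 1.146, -1.291]
wrist_force: [0.1, -0.4, 0.2]
width: -0.004
```

```bash
python3 - <<'E'
from h import *
i=shot('top','t8');discs(i,'top');a=shot('side','s8');discs(a,'side')
go((.447,.04,.16),(.12,1))
E
```

```text
top [228 204  14  14 158] [0.6488 0.262 ] pen [np.float64(0.088), np.float64(0.001)]
top [228 236  15  15 166] [0.5601 0.261 ] pen [np.float64(-0.001), np.float64(0.007)]
top [294 274  17  17 220] [0.4501 0.0839] pen [np.float64(-0.124), np.float64(-0.161)]
side [304 175  49  38 393] [0.6844 0.2858] pen [np.float64(0.125), np.float64(0.022)]
side [314 194  16  13 169] [0.647  0.2565] pen [np.float64(0.085), np.float64(-0.004)]
side [221 199  22  47 250] [0.4243 0.2593] pen [np.float64(-0.136), np.float64(0.016)]
pos [ 0.4235 -0.1449  0.1661] F [ 1.2  1.6 -1.1] t 23.1 shift [ 5.600e-03  1.000e-04 -1.865e-01] turn [-0.0061  0.0027 -0.0039] zsign -1 q [-0.38 -0.13  2.14 -0.    1.12 -0.26]
```

```bash
python3 - <<'E'
from h import *
go((.439,.039,.166),(.25,1))
E
```

```text
pos [ 0.4235 -0.1449  0.1661] F [ 1.2  1.6 -1.1] t 23.1 shift [-0.0004 -0.0076 -0.1844] turn [ 0.1194  0.0025 -0.004 ] zsign -1 q [-0.38 -0.13  2.14 -0.    1.12 -0.26]
```

>>> jog_arm(
  rows=[
    [0,-0.008,-0.184,0.119,0.002,-0.004,0],
    [0,-0.008,-0.184,0.119,0.002,-0.004,0],
    [0,-0.008,-0.184,0.119,0.002,-0.004,0],
    [0,-0.008,-0.184,0.119,0.002,-0.004,0],
    [0,-0.008,-0.184,0.119,0.002,-0.004,0],
    [0,-0.008,-0.184,0.119,0.002,-0.004,0],
    [0,-0.008,-0.184,0.119,0.002,-0.004,0],
    [0.05,-0.008,-0.184,0.119,0.002,-0.004,0],
    [0.1,-0.008,-0.184,0.119,0.002,-0.004,0],
    [0.14,-0.008,-0.184,0.119,0.002,-0.004,0],
    [0.155,-0.008,-0.184,0.119,0.002,-0.004,0],
    [0.161,-0.008,-0.184,0.119,0.002,-0.004,0],
    [0.161,-0.008,-0.184,0.119,0.002,-0.004,0],
  ],
)

```text
time: 24.4
tool_pos: [0.4387, 0.0372, 0.004]
tcp_rot: [1.387, 1.083, -1.39]
wrist_force: [0.6, -0.5, -0.8]
width: 0.001
```

```bash
python3 - <<'E'
from h import *
go((.439,.039,.005),(.25,1))
go((.484,.219,.005),(.25,1))
E
```

```text
pos [0.4387 0.0372 0.004 ] F [ 0.6 -0.5 -0.8] t 24.4 shift [-0.001  -0.0001 -0.0019] turn [-0.0015  0.001   0.0016] zsign -1 q [ 0.03  0.1   2.28 -0.    0.77  0.28]
pos [0.4387 0.0372 0.004 ] F [ 0.6 -0.5 -0.8] t 24.4 shift [-0.0012 -0.0004 -0.1874] turn [-0.0015  0.001   0.0016] zsign -1 q [ 0.03  0.1   2.28 -0.    0.77  0.28]
```

>>> jog_arm(
  rows=[
    [-0.001,0,-0.006,0,0,0,0],
    [-0.001,0,-0.012,0,0,0,0],
    [-0.001,0,-0.018,0,0,0,0],
    [-0.001,0,-0.026,0,0,0,0],
    [-0.001,0,-0.036,0,0,0,0],
    [-0.001,0,-0.047,0,0,0,0],
    [-0.001,0,-0.059,0,0,0,0],
    [-0.001,0,-0.071,0,0,0,0],
    [-0.001,0,-0.083,0,0,0,0],
    [-0.001,0,-0.095,0,0,0,0],
    [-0.001,0,-0.107,0,0,0,0],
    [-0.001,0,-0.119,0,0,0,0],
    [-0.001,0,-0.131,0,0,0,0],
    [-0.001,0,-0.143,0,0,0,0],
    [-0.001,0,-0.155,0,0,0,0],
    [-0.001,0,-0.166,0,0,0,0],
    [-0.001,0,-0.175,0,0,0,0],
    [-0.001,0,-0.182,0,0,0,0],
    [-0.001,0,-0.186,0,0,0,0],
    [-0.001,0,-0.187,0,0,0,0],
  ],
)

```text
time: 26.4
tool_pos: [0.4843, 0.2189, 0.0047]
tcp_rot: [1.387, 1.083, -1.39]
wrist_force: [-0.3, -1.5, 0.7]
width: 0.003
```

>>> jog_arm(
  rows=[
    [0,0,0.02,0,0,0,0],
    [-0.04,0,0.03,0,0,0,0],
    [-0.09,0,0.04,0,0,0,0],
    [-0.14,0,0.06,0,0,0,0],
    [-0.16,0.0,0.11,0,0,0,0],
    [-0.16,0.0,0.16,0,0,0,0],
    [-0.16,0.0,0.21,0,0,0,0],
    [-0.16,0.0,0.21,0,0,0,0],
  ],
)

```text
time: 27.2
tool_pos: [0.4321, 0.0114, 0.1652]
tcp_rot: [1.39, 1.079, -1.393]
wrist_force: [0.3, 0.2, -0.2]
width: 0.0
```

```bash
python3 - <<'E'
from h import *
i=shot('top','t9');discs(i,'top');a=shot('side','s9');discs(a,'side')
cv2.imwrite('pics/fin.png',np.vstack([cv2.resize(a[150:380,180:500],(780,300)),cv2.resize(i[150:310,200:410],(780,300))]))
o=cv2.imread('pics/t0.png');d=cv2.absdiff(i,o).max(2)
print('teapot/mallet/jar/bowl/cube diff',[int((d[b:e,x:y]>50).sum()) for x,y,b,e in[(440,500,170,215),(450,525,215,275),(430,460,288,320),(125,170,225,270),(305,338,145,178)]])
E
```

```text
top [228 204  14  14 159] [0.6487 0.262 ] pen [np.float64(0.087), np.float64(0.001)]
top [228 236  15  15 166] [0.5601 0.261 ] pen [np.float64(-0.001), np.float64(0.007)]
top [233 262  14  14 160] [0.4905 0.2492] pen [np.float64(-0.071), np.float64(0.001)]
side [279 175  74  38 534] [0.663  0.2953] pen [np.float64(0.104), np.float64(0.034)]
side [314 194  16  13 169] [0.647  0.2565] pen [np.float64(0.085), np.float64(-0.004)]
side [286 204  10  12  64] [0.5651 0.2461] pen [np.float64(0.003), np.float64(-0.008)]
side [231 227  14  19  99] [0.4238 0.2027] pen [np.float64(-0.141), np.float64(-0.041)]
teapot/mallet/jar/bowl/cube diff [0, 0, 0, 0, 0]
```

View pics/fin.png

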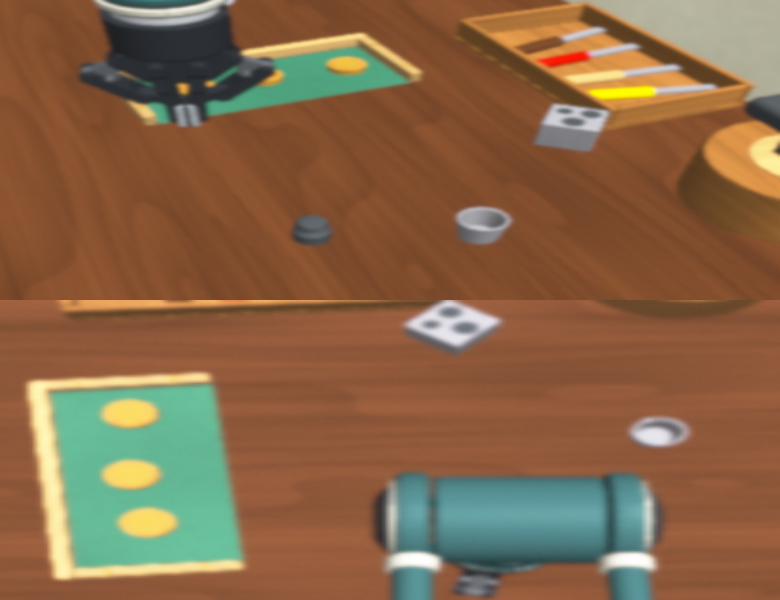

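All three discs lie flat in the pen (top-view crop at (129,413), (131,474) and (147,522)). The cup and punch are standing where they were, and the fingers are clear of everything. Handing in.

```bash
python3 -c "
from h import *
print(finish_job())"
```

```text
the job is handed in; nothing more can be done
None
```

All three brass discs are inside the pen, pushed along the bench with shut fingers, and I handed the job in at about 27 s of the 72 s allowed. `finish_job` gave no verdict.

- **Disc positions:** the last top view puts the discs at about (0.087, 0.001), (-0.001, 0.007) and (-0.071, 0.001) m in the pen's own frame. That is about 40 mm past the limit at the mouth and at least 40 mm from the side walls.
- **Side-view check:** the side camera agreed within 5 mm for the first two discs when they were in clear view. In the final side view the gripper hid most of the third disc and part of the second, so the third rests on the top view alone.
- **Bystanders:** the teapot, mallet, jar, bowl and cube areas show no change between the first and last top pictures. I checked the cup and punch by eye only. In the last side picture both stand in place, but in the last top picture the arm hides the punch.
- **What went wrong:** the second disc slipped off the fingers halfway. I misread a partly hidden view and moved the fingers to the wrong side. I lifted clear, measured it again and pushed it in from there. The last disc I pushed in two stages with a look between.

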